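Set the target tube to its ring and turn the guarded clamp knob

ROBOT

A 6-joint arm with a two-finger parallel gripper is mounted at the origin on a cart in front of the work surface, level with it; the furniture and walls round the work are solid. World frame = base frame: x ahead of the robot, y to its left, z up, the work surface at z = 0. Lengths are in m, angles in degrees, forces in N, time in s.
With the tool pointing down it reaches from about 0.3 to 0.85 m from the base axis. Payload 4.2 kg.
Tool frame: the origin (TCP) lies at the very end of the fingers, on their centre line; the grasp point (between the pads) lies 19 mm behind it; z points along the fingers, y is the line along which they close (so a half turn about z gives the same grasp; the last joint's range is limited). The gripper opens to 91 mm and grips with 3 to 60 N. Pads are 32 mm wide; open, the fingers measure 118 mm over their backs; the gripper's body (76 mm by 178 mm) begins 60 mm behind the grasp point.
Start: joints at [65.546, 18.312, 89.639, -0, 72.044, -1.146], TCP at [0.228, 0.528, 0.193] pointing down, gripper open.
Joint ranges: [-177.97, 177.97], [-48.28, 115.42], [12.27, 149.76], [-77.06, 257.06], [2.81, 150.46], [-146.56, 146.56]. Speed limits (degrees/s): [147.25, 147.25, 180, 180, 180, 180].

INTERFACE

Orientations are given as [roll, pitch, yaw] about the fixed x, y, z axes, in that order (R = Rz(yaw) Ry(pitch) Rx(roll)).
In Python, from bench import r gives the robot as it stands. The module is installed in compiled form; this text tells all that it offers.
- The arm moves only by the tool move_arm, never from a script. Its argument "moves" is text: rows parted by semicolons, each of 7 numbers parted by spaces: the shift along the tool's x, y, z in cm, then the turn, a rotation vector about the tool's x, y, z in degrees, then the finger opening in cm, from 0 to 9.12. In form: tx ty tz rx ry rz gripper; .... A call has 1 to 20 rows; each row shifts and turns the commanded pose from where the row before left it, along the tool's axes as they then stand; what a row does not reach is not made up. A row lasts 1/8 s, in which the tool goes at most 62.5 mm and 10.7 degrees, less where a joint would pass 70% of its speed; a pose out of reach is approached as far as the arm can. A call with a gripper value outside its range is refused whole. The fingers move at their own pace and stop on an object; "grip_force" is the grip in N (left out, the last holds). Time passes only in rows, so rows that do not move let the fingers close. It gives the time, the measured TCP pose, the force, the opening and the grip force at its end, in the units of the state.
- r.get_obs(): the state, without advancing time (a new reading comes with each control period).
- r.camera(name): name is "side" or "top"; returns a dict with "pixels" (480x640x3 uint8, red, green, blue), "range_z" (480x640 float32, m along the optical axis (not along the pixel's ray), 0 where there is no reading), "vfov" (degrees; the focal length in pixels is half the picture's height over the tangent of half this angle, whatever the lens; pixels are square), "cx", "cy" (the principal point, pixels), "R" (3x3) and "t" (3): a world point X has camera coordinates R X + t. Camera axes: x right, y down, z forward; pixel columns grow to the right and rows downward; lengths in m; the calibration is good to about 2 mm. A picture is of the moment at which its call begins.
- r.job_done(): hands the job in; it is judged then, once.
Trained networks look in the newest picture that a camera, given by its name, has taken for a name from the list of things; names that differ only in an ending like _2 or _b are one class to them, and where a whole thing is asked for, a point or a joint stands for the part that bears it (a point fixed in the world has none). Each returns a list of dicts, best first, with "p" (0 to 1); they miss things now and then, are a little off and sometimes report something else, mostly with a low value. They report only what shows in the picture. A call takes as long as a camera call.
- r.look_for(thing, camera): "point" ([row, column] in pixels, amid what is visible of it).
The state is a dict: "time_s": time; "joint_pos": joint angles; "qvel": joint speeds; "effort": joint torques, N m; "eef_pos": TCP position; "orientation": TCP orientation; "ft_force": force on the tool from outside, world axes, zero at the start; "wrist_torque": the same for the moment, N m; "gripper_width": opening from 0.0 (shut) to 1.0 (fully open); "grip_force": force on a finger pad.
Only numpy, scipy, OpenCV 4.12 (cv2) and the standard library are available. Lean on these libraries where they do the work, as an engineer would, in place of code of your own. Each camera call takes 0.05 s, during which the arm holds its last target. There are 200 camera calls.

TASK

Push the tube lying in the stand's trough into the bore until the dark ring engraved round its middle is level with the mouth of the bore. Only then flip the guard on top of the stand over to the back until it stays open, and turn the knob under it clockwise as far as it goes. Leave the guard open and the other things on the bench where they are.

Things in the scene. Friction and masses are not known exactly. Their poses are not given: they have to be found in the camera images.
- tube_stand: Bolted-down grey stand, origin under its middle at bench level. Base plate 90 (x) x 226 (y) x 12 mm high. Its own +y is the direction in which the tube is pushed; at yaw 0 that is to the robot's left, and its own +x points away from the robot. In its frame: an open V-trough runs from y = -99 to +27 mm, its edges 30 mm high; the clamp block, 50 wide (x), y = +30 to +110, top at z = 62 mm, has the bore in its -y face.
- bore_mouth (a point): Centre of the bore's mouth in the -y face of the clamp block, 37 mm above the bench; axes as the stand's. The bore runs along +y, 31 mm across, 72 mm deep (deeper than wanted: the tube must not go to the bottom).
- draw_tube: The tube: plain aluminium cylinder, solid for handling, 28 mm across, 110 long, about 0.15 kg, lying loose in the V-trough in line with the bore, its leading end 12 to 45 mm short of the mouth. Origin at its centre, 37 mm above the bench; +y points along the tube towards the bore; it may roll about y. It slides with ordinary friction and stops where the push stops.
- tube_mark (a point): Point on the tube's axis at the middle of the dark 3 mm wide ring round the tube, 45 mm behind the leading end and 65 mm ahead of the rear end. It coincides with point bore_mouth when the tube is at its depth.
- tube_rear (a point): Centre of the tube's rear (-y) end face, where it can be pushed; the face is 25 mm across. The upper part of the tube, from 29 mm above the bench up, is clear of the trough.
- guard (a joint): Flip guard over the knob, rad: 0 shut, 1.9 open at its stop (leaning over the back of the stand). It turns about a level axis along the stand's y; its upper part moves to the stand's +x. Light (70 g), hardly any friction: past about 0.6 it falls open by itself and stays; below that it falls shut.
- guard_hinge (a point): Middle of the guard's hinge axis, at stand x = +29, y = +70, z = 47 mm.
- guard_tab (a point): Middle of the front (-x) face of the upright thumb tab on the guard's front edge. Tab 34 wide (y), 4 thick, shut: from 94 mm (guard's top) to 115 mm above the bench; the point lies 105 mm above the bench, 56 mm in front of and 58 mm above the hinge. The guard is an aluminium box 58 (x) x 52 (y) mm, its front face flush with the tab; pushing the tab towards +x opens it.
- lock_knob (a joint): Clamp knob under the guard, upright axis, rad: grows clockwise seen from above, from 0 to its stop at 1.40. Starts between 0 and 0.2. Light friction (0.04 N m), stays where it is left.
- knob_grip (a point): On the knob's axis at the middle of its bar grip, 77 mm above the bench. The bar is 36 long, 9 thick, 20 high (67 to 87 mm above the bench) over a 38 mm disc; at joint value 0 it lies along the stand's x (across the tube); this point turns with the knob, its x along the bar.
- screw_tin: Bystander: round lidded tin, 65 mm across, 20 high, standing in front of the clamp block; origin under its centre; leave in place.
- lens_blank: Bystander: uncut lens, 66 mm across, 10 thick, lying in front of the V-trough; origin under its centre; leave in place.
- eye_loupe: Bystander: black watchmaker's loupe, 37 mm across, 34 high, behind the stand; origin under its centre; leave in place.
- precision_driver_1: Bystander: small screwdriver, 110 long, 9 thick, lying behind the stand; origin under its centre; leave in place.
- precision_driver_2: Bystander: small screwdriver, 110 long, 9 thick, lying behind the stand; origin under its centre; leave in place.

How it is judged (in metres and radians):
On the way, in this order (a step that is already met when the one before it is completed fails the run):
1. the tube's ring is level with the mouth of the bore, tube at rest (y of tube_mark in the frame of bore_mouth between -0.003 and 0.003 m and distance between tube_mark and bore_mouth below 0.005 m and angle between the y axis of tube_mark and the y axis of bore_mouth, either way round below 0.06 rad and linear speed of draw_tube below 0.01 m/s), for 0.3 s.
2. the guard has been flipped open and stays (value of joint guard above 1.6 rad), for 0.2 s.
3. the knob is turned clockwise to its stop (value of joint lock_knob above 1.28 rad), for 0.2 s.
At the end, for the whole second after the job is handed in: The tube lies in the bore at rest, the middle of its dark ring within 3 mm of the bore's mouth; the guard is open (joint above 1.6 rad) and the knob is turned to its stop (joint above 1.28 of 1.40 rad) (all of step 1 and value of joint guard above 1.6 rad and value of joint lock_knob above 1.28 rad); the robot touches nothing.
It fails at once if one of the five listed bystanders was moved by more than 3 cm (distance of any of screw_tin, lens_blank, eye_loupe, precision_driver_1, precision_driver_2 from where it was at the start of the episode above 0.03 m).
It also fails if it takes over 64 s, if anything falls off the work surface, if the arm or the gripper's body presses on something with over 40 N, if the wrist force passes 120 N, or if a joint passes its speed limit or range.

## Working session

There is one attempt and no reset: what is moved stays moved. The work goes in short steps, Python scripts to look and compute and a tool call to move; the robot and the scene stay as the last step left them, time stands still between calls to the robot, and variables do not carry over. Pictures are saved under pics/ and viewed, at most 10 in all, crops included, and the job is handed in when it is done.

Besides the shell and the picture viewer there is one more tool, called by a JSON object that holds its "api" and its "payload", one argument or row to a line. move_arm: Moves the arm, as the interface text tells. Its arguments: {"type":"object","properties":{"moves":{"type":"string"},"grip_force":{"type":"number"}},"required":["moves"]}

```bash
mkdir -p pics; cat > h.py <<'E'
import numpy as np, cv2
from bench import r
def cam(n,save=None):
    c=r.camera(n)
    if save: cv2.imwrite('pics/'+save,cv2.cvtColor(c['pixels'],cv2.COLOR_RGB2BGR))
    return c
def world(c,u,v,z=None):
    # u col, v row arrays
    f=240/np.tan(np.radians(c['vfov'])/2)
    u=np.asarray(u);v=np.asarray(v)
    d=c['range_z'][np.round(v).astype(int),np.round(u).astype(int)] if z is None else z
    P=np.stack([(u-c['cx'])/f*d,(v-c['cy'])/f*d,d],-1)
    return (P-c['t'])@c['R']
def cloud(c):
    v,u=np.mgrid[0:480,0:640]; return world(c,u,v)
E
python3 - <<'E'
from h import *
o=r.get_obs();print({k:np.round(v,3).tolist() for k,v in o.items()})
for n in ('side','top'):
    c=cam(n,n+'0.png')
    print(n,c['vfov'],c['cx'],c['cy'],'campos',np.round(-c['R'].T@c['t'],3),c['R'].round(2).tolist())
    for t in ['tube_stand','bore_mouth','tube_mark','tube_rear','guard_tab','guard','screw_tin','lens_blank','eye_loupe','precision_driver_1']:
        for q in r.look_for(t,n)[:2]:
            v,u=q['point']; print(t,round(q['p'],2),np.round(q['point'],1),world(c,u,v).round(3))
E
```

```text
{'time_s': 0.0, 'joint_pos': [65.549, 18.35, 89.707, -0.001, 72.045, -1.146], 'qvel': [-0.043, -0.07, -0.011, 0.042, 0.024, 0.105], 'effort': [0.0, -41.246, -23.198, 0.073, 0.046, -0.0], 'eef_pos': [0.227, 0.528, 0.192], 'orientation': [-179.897, -0.001, 156.695], 'ft_force': [0.461, 0.305, -0.005], 'wrist_torque': [-0.029, -0.001, -0.021], 'grip_force': 0.0, 'gripper_width': 0.995}
side 54.720114313862176 321.859990013193 233.54614902839674 campos [ 0.569 -0.915  0.586] [[1.0, 0.02, 0.02], [0.03, -0.6, -0.8], [-0.0, 0.8, -0.6]]
tube_stand 0.57 [239.9 296.7] [ 0.516 -0.192  0.028]
bore_mouth 0.75 [238.2 299.4] [ 0.522 -0.2    0.039]
tube_mark 0.74 [250.4 310.8] [ 0.546 -0.248  0.048]
tube_rear 0.79 [253.9 310.3] [ 0.546 -0.258  0.047]
guard_tab 0.82 [199.1 302.3] [ 0.525 -0.145  0.093]
guard_tab 0.37 [275.8 264.2] [ 0.461 -0.277  0.008]
guard 0.65 [199.3 298.9] [ 0.518 -0.142  0.091]
screw_tin 0.86 [240.8 255.5] [ 0.434 -0.187  0.019]
lens_blank 0.56 [274.4 264. ] [ 0.461 -0.275  0.009]
eye_loupe 0.57 [302.2 382.7] [ 0.674 -0.345  0.016]
precision_driver_1 0.65 [255.3 392.4] [ 0.708 -0.193 -0.003]
top 43.531921974075054 318.6304621043836 236.5262253886286 campos [ 0.425 -0.233  0.926] [[-0.03, -1.0, -0.01], [-0.99, 0.03, -0.13], [0.13, 0.01, -0.99]]
tube_stand 0.69 [249.8 278.8] [ 0.527 -0.166  0.022]
bore_mouth 0.76 [248.7 280.7] [ 0.529 -0.168  0.019]
bore_mouth 0.59 [291. 352.] [ 0.463 -0.275  0.009]
tube_mark 0.7 [235.2 319. ] [ 0.544 -0.227  0.051]
tube_mark 0.16 [256.3 241.9] [ 0.511 -0.12   0.095]
tube_rear 0.94 [235.3 322.3] [ 0.544 -0.232  0.048]
guard 0.67 [253.9 243.6] [ 0.515 -0.122  0.093]
screw_tin 0.64 [315.9 282.2] [ 0.428 -0.169  0.019]
lens_blank 0.62 [291.9 350.6] [ 0.462 -0.273  0.007]
eye_loupe 0.69 [154.9 381. ] [ 0.668 -0.325  0.031]
precision_driver_1 0.61 [156.1 281.2] [ 0.677 -0.171  0.009]
precision_driver_1 0.6 [142.2 304.2] [ 0.698 -0.208  0.009]
```

View pics/side0.png

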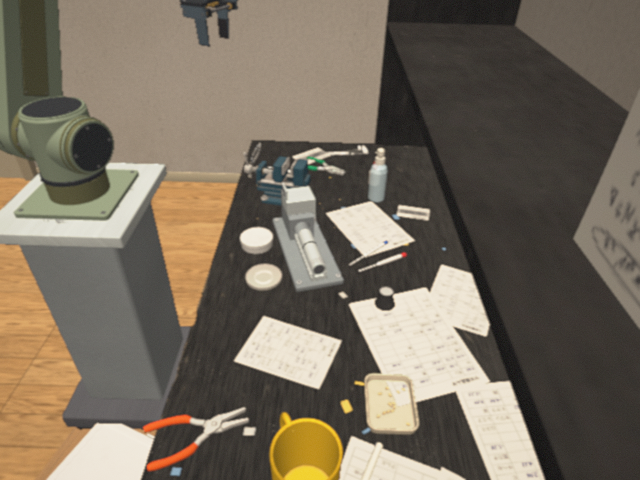

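View pics/top0.png

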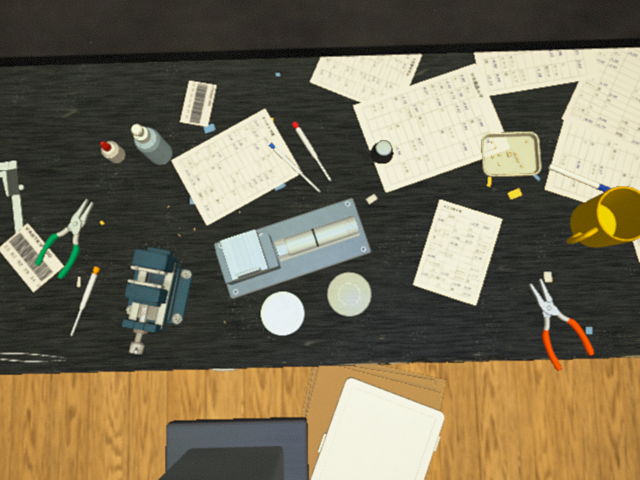

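The side view shows the stand with the guard at (299,200) and the tube running to (318,268). The top view shows the guard at (241,257), the ring at (316,238) and the tube's rear end at (358,224). Next I fit the stand and tube from the depth data.

```bash
cat >> h.py <<'E'
def stand(c,verbose=True):
    P=cloud(c).reshape(-1,3); 
    box=(abs(P[:,0]-.53)<.09)&(abs(P[:,1]+.19)<.15)
    Q=P[box]
    s=Q[(Q[:,2]>.007)]
    return P,Q,s
E
python3 - <<'E'
from h import *
c=cam('top'); v,u=np.mgrid[0:480,0:640]; P=cloud(c)
m=((P[...,2]>.006)&(P[...,2]<.12)&(abs(P[...,0]-.53)<.12)&(abs(P[...,1]+.19)<.16)).astype(np.uint8)
n,l,st,ce=cv2.connectedComponentsWithStats(m)
for i in range(1,n):
    if st[i,4]>100: print(i,st[i],ce[i])
i=1+np.argmax(st[1:,4]); S=P[l==i]
base=S[(S[:,2]<.018)]
rc=cv2.minAreaRect((S[:,:2]*1000).astype(np.float32)); print('all',rc)
rc=cv2.minAreaRect((base[:,:2]*1000).astype(np.float32)); print('base',rc, np.median(base[:,2]))
top=S[S[:,2]>.088]; print('guardtop',cv2.minAreaRect((top[:,:2]*1000).astype(np.float32)),np.percentile(top[:,2],[5,50,95,100]))
tb=S[(S[:,2]>.046)&(S[:,2]<.054)]
print('tube',cv2.minAreaRect((tb[:,:2]*1000).astype(np.float32)),np.percentile(tb[:,2],[5,50,95]))
(x,y),(w,h),a=rc
# frame coordinates
for yaw in np.radians([a,a-90,a+90]):
    if abs(yaw)<np.radians(45): 
        R=np.array([[np.cos(yaw),-np.sin(yaw)],[np.sin(yaw),np.cos(yaw)]])
        L=(S[:,:2]*1000-[x,y])@R
        print('yaw',np.degrees(yaw)); 
        for z0,z1 in((.046,.054),(.056,.066),(.088,.1),(.1,.12)):
            k=(S[:,2]>z0)&(S[:,2]<z1); print(z0,k.sum(),L[k].min(0).round(1),L[k].max(0).round(1)) if k.any() else 0
        k=(S[:,2]>.047)&(S[:,2]<.056)&(L[:,1]<28)
        vx,vy,x0,y0=cv2.fitLine(L[k].astype(np.float32),cv2.DIST_L2,0,.01,.01).ravel(); print('tube line',vx,vy,x0,y0)
img=cv2.cvtColor(c['pixels'][180:310,200:390],cv2.COLOR_RGB2BGR); cv2.imwrite('pics/crop.png',cv2.resize(img,None,fx=4,fy=4,interpolation=cv2.INTER_CUBIC))
E
```

```text
73 [ 214  198  157  101 8567] [291.3396755  247.83144625]
108 [ 328  273   43   43 1281] [348.72911788 293.94223263]
111 [ 261  292   43   37 1332] [281.88438438 311.11636637]
all ((532.0726928710938, -184.8878173828125), (90.64533233642578, 226.07928466796875), 17.07357406616211)
base ((532.0726928710938, -184.8878173828125), (90.64533233642578, 226.07928466796875), 17.07357406616211) 0.011871653633761506
guardtop ((514.4163818359375, -121.40274810791016), (58.78056716918945, 52.39952850341797), 17.133161544799805) [0.09146309 0.09409651 0.11177731 0.11898345]
tube ((534.292236328125, -182.51425170898438), (56.06893539428711, 207.17083740234375), 17.13726234436035) [0.04648853 0.04949802 0.0523599 ]
yaw 17.07357406616211
0.046 1047 [ -25.3 -102. ] [ 30.8 105.2]
0.056 589 [-26.9  25.8] [ 25.7 106.1]
0.088 1452 [-27.4  39.7] [31.1 92.1]
0.1 106 [-27.6  48.9] [-22.9  82.1]
tube line 0.00033409992 -0.99999994 -0.6883375 -47.575
```

View pics/crop.png

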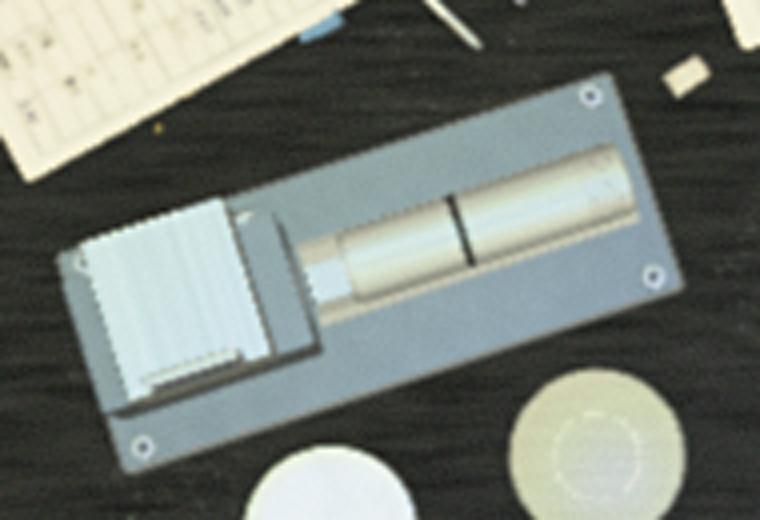

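The crop shows the ring at about (460,230), which is full-image (315,237), and the rear end at about (625,180). The stand origin fits to (0.532, -0.185) with yaw 17.07°. I'm moving to a point above and behind the tube's rear end.

{"api": "move_arm", "payload": {
  "moves": "0 0 0 0 0 9.92 4; 0 0 0 0 0 9.92 2; 0 0 0 0 0 9.92 0; 0 0 0 0 0 9.92 0; 0 0 0 0 0 9.92 0",
  "grip_force": 20
}}

```text
time_s: 1.78
eef_pos: [0.2275, 0.5281, 0.1925]
orientation: [180.0, -0.0, 106.8]
ft_force: [0.5, -0.3, 0.2]
gripper_width: 0.48
grip_force: 0.0
```

{"api": "move_arm", "payload": {
  "moves": "-5 0.45 0 0 0 0 0; -5 0.45 0 0 0 0 0; -5 0.45 0 0 0 0 0; -5 0.45 0 0 0 0 0; -5 0.45 0 0 0 0 0; -5 0.45 0 0 0 0 0; -5 0.45 0 0 0 0 0; -5 0.45 0 0 0 0 0; -5 0.45 0 0 0 0 0; -5 0.45 0 0 0 0 0; -5 0.45 0 0 0 0 0; -5 0.45 0 0 0 0 0; -5 0.45 0 0 0 0 0; -5 0.45 0 0 0 0 0; -5 0.45 0 0 0 0 0; -5 0.45 0 0 0 0 0; -5 0.45 0 0 0 0 0; -5 0.45 0 0 0 0 0; 0 0 0 0 0 0 0; 0 0 0 0 0 0 0"
}}

```text
time_s: 4.28
eef_pos: [0.569, -0.3077, 0.1921]
orientation: [-180.0, -0.1, 107.1]
ft_force: [-0.4, -0.0, 0.4]
gripper_width: 0.005
grip_force: 0.0
```

```bash
cat >> h.py <<'E'
O=np.array([.5321,-.1849]); YAW=np.radians(17.07)
RS=np.array([[np.cos(YAW),-np.sin(YAW)],[np.sin(YAW),np.cos(YAW)]])
def loc(p): p=np.asarray(p); return np.concatenate([(p[...,:2]-O)@RS,p[...,2:]],-1)*1000
def unloc(l): l=np.asarray(l)/1000; return np.concatenate([l[...,:2]@RS.T+O,l[...,2:]],-1)
def proj(c,X):
    f=240/np.tan(np.radians(c['vfov'])/2); p=X@c['R'].T+c['t']; return np.stack([p[...,0]/p[...,2]*f+c['cx'],p[...,1]/p[...,2]*f+c['cy']],-1)
def profile(n,ys,x=0,z=51):
    """brightness along the tube's top line in stand y, averaged over a few x"""
    c=r.camera(n); g=cv2.cvtColor(c['pixels'],cv2.COLOR_RGB2GRAY)
    a=[]
    for dx in (-4,-2,0,2,4):
        zz=37+np.sqrt(14**2-dx**2)
        uv=proj(c,unloc(np.stack([np.full_like(ys,x+dx),ys,np.full_like(ys,zz)],-1))).astype(np.float32)
        a.append(cv2.remap(g,uv[:,0][None],uv[:,1][None],cv2.INTER_LINEAR)[0].astype(float))
    return np.mean(a,0),c
def state():
    o=r.get_obs(); print('t',round(o['time_s'],2),'loc',loc(o['eef_pos']).round(1),'rpy',np.round(o['orientation'],2),'F',np.round(o['ft_force'],1),'w',round(o['gripper_width'],3)); return o
E
python3 - <<'E'
from h import *
state()
for n in ('top','side'):
    ys=np.arange(-110,40,1.); a,c=profile(n,ys)
    d=np.median(a[30:100])-a; k=(ys>-60)&(ys<0)&(d>25)
    print(n,'ring',(ys[k]*d[k]).sum()/d[k].sum(),k.sum(),a[k].min(), np.round(a[::3]).astype(int).tolist())
E
```

```text
t 4.28 loc [  -0.8 -128.3  192.1] rpy [-1.7997e+02 -8.0000e-02  1.0708e+02] F [-0.4 -0.   0.4] w 0.005
top ring -20.213954834973944 40 130.4 [60, 144, 160, 203, 219, 214, 217, 218, 219, 222, 222, 222, 222, 222, 222, 223, 223, 223, 223, 224, 223, 224, 223, 209, 136, 155, 156, 154, 153, 152, 154, 154, 154, 153, 151, 151, 149, 147, 146, 144, 142, 139, 136, 133, 128, 125, 123, 120, 116, 112]
side ring -41.95581988105352 7 158.2 [155, 201, 210, 208, 206, 204, 206, 212, 217, 218, 219, 219, 219, 219, 219, 219, 219, 219, 220, 221, 220, 208, 170, 158, 197, 220, 222, 222, 222, 222, 222, 222, 222, 223, 223, 222, 213, 189, 165, 155, 154, 154, 155, 155, 149, 135, 117, 111, 122, 142]
```

{"api": "move_arm", "payload": {
  "moves": "-1 0.08 4 0 0 0 0; 0 0 5 0 0 0 0; 0 0 4 0 0 0 0; 0 0 2.9 0 0 0 0; 0 0 0 0 0 0 0; 0 0 0 0 0 0 0"
}}

```text
time_s: 5.12
eef_pos: [0.5741, -0.3175, 0.0353]
orientation: [179.9, 0.1, 107.1]
ft_force: [-0.3, -0.1, -0.1]
gripper_width: 0.008
grip_force: 0.0
```

```bash
python3 - <<'E'
from h import *
state()
img=cv2.imread('pics/top0.png',0)
ys=np.arange(-115,40,.5)
c=r.camera('top')
uv=proj(c,unloc(np.stack([0*ys,ys,0*ys+51],-1))).astype(np.float32)
a=cv2.remap(img,uv[:,0][None],uv[:,1][None],cv2.INTER_LINEAR)[0].astype(int)
print(list(zip(ys[0:40:2],a[0:40:2]))); k=(ys>-55)&(ys<-30); print(list(zip(ys[k],a[k]))); k=(ys>-5)&(ys<12);print(list(zip(ys[k][::2],a[k][::2])))
E
```

```text
t 5.12 loc [   1.3 -139.1   35.3] rpy [1.7989e+02 1.0000e-01 1.0714e+02] F [-0.3 -0.1 -0.1] w 0.008
[(np.float64(-115.0), np.int64(49)), (np.float64(-114.0), np.int64(47)), (np.float64(-113.0), np.int64(49)), (np.float64(-112.0), np.int64(47)), (np.float64(-111.0), np.int64(47)), (np.float64(-110.0), np.int64(57)), (np.float64(-109.0), np.int64(82)), (np.float64(-108.0), np.int64(115)), (np.float64(-107.0), np.int64(139)), (np.float64(-106.0), np.int64(152)), (np.float64(-105.0), np.int64(158)), (np.float64(-104.0), np.int64(157)), (np.float64(-103.0), np.int64(164)), (np.float64(-102.0), np.int64(183)), (np.float64(-101.0), np.int64(203)), (np.float64(-100.0), np.int64(217)), (np.float64(-99.0), np.int64(220)), (np.float64(-98.0), np.int64(220)), (np.float64(-97.0), np.int64(219)), (np.float64(-96.0), np.int64(218))]
[(np.float64(-54.5), np.int64(225)), (np.float64(-54.0), np.int64(225)), (np.float64(-53.5), np.int64(225)), (np.float64(-53.0), np.int64(224)), (np.float64(-52.5), np.int64(224)), (np.float64(-52.0), np.int64(224)), (np.float64(-51.5), np.int64(225)), (np.float64(-51.0
[... 1380 characters left out ...]
228)), (np.float64(-31.5), np.int64(227)), (np.float64(-31.0), np.int64(227)), (np.float64(-30.5), np.int64(226))]
[(np.float64(-4.5), np.int64(228)), (np.float64(-3.5), np.int64(227)), (np.float64(-2.5), np.int64(227)), (np.float64(-1.5), np.int64(228)), (np.float64(-0.5), np.int64(229)), (np.float64(0.5), np.int64(227)), (np.float64(1.5), np.int64(227)), (np.float64(2.5), np.int64(227)), (np.float64(3.5), np.int64(228)), (np.float64(4.5), np.int64(225)), (np.float64(5.5), np.int64(221)), (np.float64(6.5), np.int64(217)), (np.float64(7.5), np.int64(219)), (np.float64(8.5), np.int64(222)), (np.float64(9.5), np.int64(224)), (np.float64(10.5), np.int64(222)), (np.float64(11.5), np.int64(221))]
```

{"api": "move_arm", "payload": {
  "moves": "1 -0.13 0 0 0 0 0; 0.6 0 0 0 0 0 0; 0.4 0 0 0 0 0 0; 0.5 0 0 0 0 0 0; 0.7 0 0 0 0 0 0; 0.7 0 0 0 0 0 0; 0.7 0 0 0 0 0 0; 0.7 0 0 0 0 0 0; 0.7 0 0 0 0 0 0; 0.7 0 0 0 0 0 0; 0.5 0 0 0 0 0 0; 0.4 0 0 0 0 0 0; 0.3 0 0 0 0 0 0; 0.2 0 0 0 0 0 0; 0.1 0 0 0 0 0 0; 0 0 0 0 0 0 0; 0 0 0 0 0 0 0"
}}

```text
time_s: 7.3
eef_pos: [0.5479, -0.2398, 0.0335]
orientation: [180.0, 0.0, 107.1]
ft_force: [-0.0, -0.5, 0.5]
gripper_width: 0.006
grip_force: 0.0
```

```bash
python3 - <<'E'
from h import *
state()
ys=np.arange(0,50,1.); 
for n in ('top','side'):
    a,c=profile(n,ys); print(n,list(zip(ys.astype(int).tolist(),a.round().astype(int).tolist())))
    cv2.imwrite('pics/%s1.png'%n,cv2.cvtColor(c['pixels'],cv2.COLOR_RGB2BGR))
    u,v=proj(c,unloc(np.array([0,20.,51]))).astype(int); g=cv2.cvtColor(c['pixels'][v-40:v+40,u-50:u+50],cv2.COLOR_RGB2BGR); globals()[n]=cv2.resize(g,None,fx=4,fy=4,interpolation=cv2.INTER_CUBIC); print(u,v)
cv2.imwrite('pics/m1.png',np.hstack([top,side]))
E
```

```text
t 7.3 loc [ -1.  -57.1  33.5] rpy [179.99   0.   107.09] F [-0.  -0.5  0.5] w 0.006
top [(0, 223), (1, 224), (2, 224), (3, 223), (4, 222), (5, 219), (6, 215), (7, 214), (8, 216), (9, 218), (10, 219), (11, 219), (12, 218), (13, 218), (14, 219), (15, 219), (16, 219), (17, 219), (18, 219), (19, 220), (20, 219), (21, 207), (22, 178), (23, 155), (24, 139), (25, 132), (26, 136), (27, 148), (28, 159), (29, 163), (30, 164), (31, 163), (32, 163), (33, 162), (34, 163), (35, 163), (36, 162), (37, 160), (38, 157), (39, 152), (40, 142), (41, 130), (42, 130), (43, 140), (44, 153), (45, 150), (46, 142), (47, 134), (48, 128), (49, 125)]
277 248
side [(0, 99), (1, 99), (2, 99), (3, 99), (4, 99), (5, 100), (6, 102), (7, 103), (8, 106), (9, 109), (10, 111), (11, 114), (12, 116), (13, 118), (14, 119), (15, 120), (16, 121), (17, 122), (18, 122), (19, 123), (20, 124), (21, 123), (22, 121), (23, 119), (24, 115), (25, 109), (26, 103), (27, 98), (28, 94), (29, 90), (30, 87), (31, 88), (32, 89), (33, 90), (34, 91), (35, 91), (36, 92), (37, 91), (38, 91), (39, 93), (40, 95), (41, 97), (42, 102), (43, 108), (44, 115), (45, 121), (46, 126), (47, 130), (48, 134), (49, 134)]
302 222
```

View pics/m1.png

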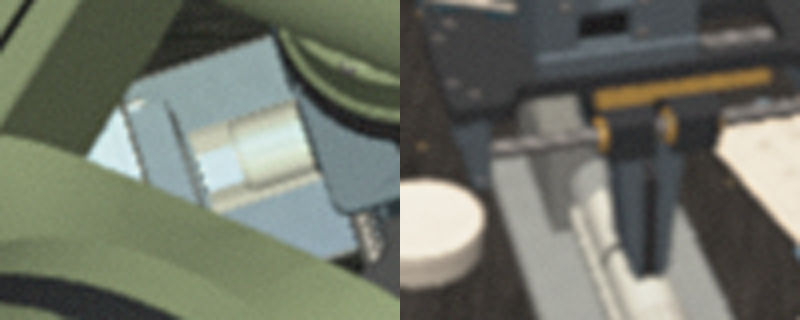

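The top half of this picture shows the tube's leading end where it was before, at about pixel (286,249). In the side half the finger tip, at (650,275), overlaps the tube. The push may not have moved the tube, so I'm comparing against the start.

```bash
python3 - <<'E'
from h import *
A=cv2.imread('pics/side0.png');B=cv2.imread('pics/side1.png')
f=lambda I:cv2.resize(I[180:300,255:355],None,fx=4,fy=4,interpolation=cv2.INTER_CUBIC)
cv2.imwrite('pics/cmp.png',np.hstack([f(A),f(B)]))
c=r.camera('side')
for y in(-107,-102,-42,-37,7,22): print(y,proj(c,unloc(np.array([0,y,51.]))).round(1))
o=state(); print('tcp px',proj(c,np.array(o['eef_pos'])), 'grasp',o['joint_pos'])
for q in r.look_for('tube_mark','side')+r.look_for('tube_rear','side'):print(q)
# depth of finger tip/tube
for u,v in((310,246),(312,236),(316,240),(319,249),(305,243)): print(u,v,loc(world(c,u,v)).round(1))
E
```

```text
-107 [319.7 263.2]
-102 [319.  261.4]
-42 [310.4 241.4]
-37 [309.7 239.9]
7 [304.1 226.6]
22 [302.2 222.3]
t 7.45 loc [ -1.1 -57.1  33.5] rpy [180.    -0.   107.09] F [ 0.   1.  -0.2] w 0.002
tcp px [311.82824019 253.62870997] grasp [-2.47398969e+01  2.82405152e+01  9.87595782e+01  4.91105409e-03
  5.29984411e+01 -4.18284784e+01]
{'point': [257.0, 314.5], 'p': 0.78}
{'point': [275.6, 263.7], 'p': 0.69}
{'point': [260.5, 311.0], 'p': 0.93}
310 246 [ -9.1 -73.2  65.7]
312 236 [ -5.7 -73.6  88. ]
316 240 [  1.  -76.6  80. ]
319 249 [ 24.1 -18.6   9.8]
305 243 [ -9.7 -39.   46.8]
```

View pics/cmp.png

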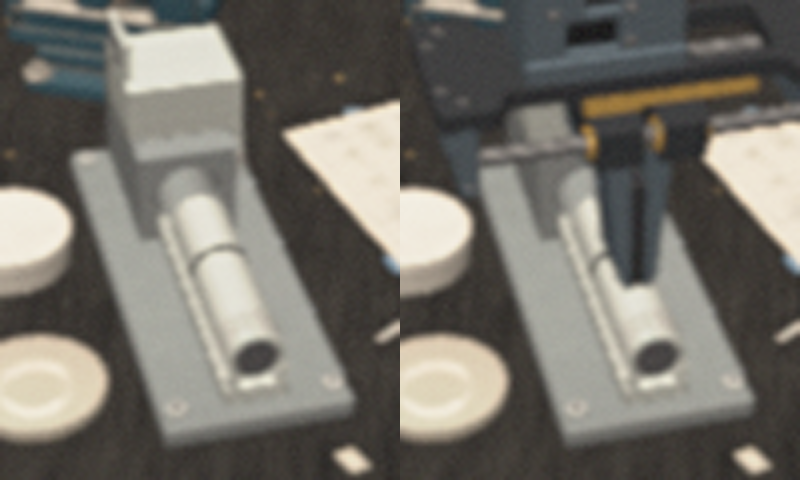

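The tube has not moved, and the finger tip shows at the tube's top surface. I need the tip's true height, so I'm reading it from the depth image.

```bash
python3 - <<'E'
from h import *
c=r.camera('side')
for v in range(236,266,2): print(v,[loc(world(c,u,v)).round(0).astype(int).tolist() for u in (310,313,316)])
P=loc(cloud(c)); m=(abs(P[...,1]+74)<5)&(P[...,2]>52)&(abs(P[...,0])<40); vv,uu=np.nonzero(m); Q=P[m]
print('finger lowest z',np.sort(Q[:,2])[:8].round(1), 'x range low',Q[Q[:,2]<75][:,0].min(),Q[Q[:,2]<75][:,0].max())
o=r.get_obs(); print(o['effort'],o['wrist_torque'],o['ft_force'])
E
```

```text
236 [[-10, -77, 92], [-4, -74, 88], [1, -77, 89]]
238 [[-10, -75, 86], [-4, -73, 83], [1, -75, 83]]
240 [[-10, -76, 82], [-4, -74, 79], [2, -74, 78]]
242 [[-10, -75, 76], [-4, -74, 75], [2, -75, 74]]
244 [[-10, -75, 72], [-4, -75, 71], [2, -75, 70]]
246 [[-9, -75, 67], [-4, -76, 67], [1, -77, 67]]
248 [[-9, -75, 62], [-4, -74, 60], [-179, -709, 586]]
250 [[-10, -76, 59], [-4, -76, 58], [1, -77, 57]]
252 [[-8, -69, 48], [-3, -73, 50], [3, -72, 48]]
254 [[-9, -73, 47], [-4, -75, 47], [1, -78, 49]]
256 [[-10, -76, 45], [-5, -80, 47], [-1, -85, 50]]
258 [[-12, -84, 47], [-7, -87, 48], [-2, -89, 49]]
260 [[-12, -86, 43], [-8, -92, 48], [-3, -95, 49]]
262 [[-13, -90, 43], [-9, -95, 46], [-5, -100, 49]]
264 [[-14, -93, 41], [-11, -101, 46], [-6, -103, 47]]
finger lowest z [52.4 53.2 53.3 54.  54.5 54.7 55.1 55.6] x range low -13.245740074734067 7.644274787909716
[-4.31395645e-03 -4.60497952e+01 -1.89321220e+01  2.68795586e-02
  7.85895064e-02 -3.74205158e-06] [-0.11357004  0.03300856 -0.02869083] [-0.22149376 -0.080469    0.14102685]
```

{"api": "move_arm", "payload": {
  "moves": "0 0 -1 0 0 0 0; 0 0 0 0 0 0 0; 0 0 0 0 0 0 0"
}}

```text
time_s: 7.98
eef_pos: [0.5479, -0.2397, 0.0438]
orientation: [180.0, 0.0, 107.1]
ft_force: [-0.0, 0.2, -0.7]
gripper_width: 0.007
grip_force: 0.0
```

```bash
python3 - <<'E'
from h import *
c=cam('side','side2.png')
state()
for v in range(236,262,2): print(v,[loc(world(c,u,v)).round(0).astype(int).tolist() for u in (310,313,316)])
I=cv2.imread('pics/side2.png');cv2.imwrite('pics/s2.png',cv2.resize(I[190:290,265:365],None,fx=5,fy=5,interpolation=cv2.INTER_CUBIC))
E
```

```text
t 8.03 loc [ -1.1 -56.9  43.6] rpy [180.   -0.  107.1] F [-0.2  0.9 -0.1] w 0.003
236 [[-10, -75, 90], [-4, -75, 88], [1, -77, 89]]
238 [[-10, -74, 85], [-4, -75, 84], [1, -75, 83]]
240 [[-10, -75, 80], [-4, -74, 79], [1, -75, 79]]
242 [[-10, -76, 77], [-4, -74, 74], [1, -76, 75]]
244 [[-10, -77, 73], [-3, -73, 69], [1, -77, 71]]
246 [[-10, -78, 69], [-4, -74, 65], [2, -75, 65]]
248 [[-5, -57, 48], [0, -61, 50], [6, -60, 48]]
250 [[-6, -63, 48], [-1, -66, 50], [4, -66, 48]]
252 [[-8, -68, 48], [-3, -71, 49], [2, -73, 50]]
254 [[-9, -74, 48], [-4, -75, 48], [1, -79, 50]]
256 [[-10, -78, 46], [-5, -82, 48], [-1, -85, 50]]
258 [[-11, -83, 46], [-7, -87, 48], [-1, -87, 47]]
260 [[-12, -87, 44], [-8, -91, 47], [-3, -94, 49]]
```

View pics/s2.png

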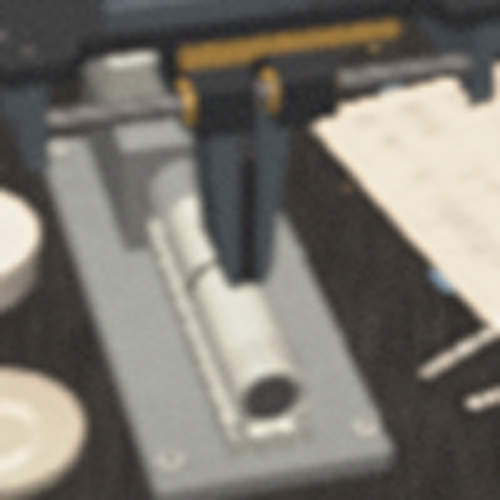

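The gap now shows that the real finger tip sits about 19 to 20 mm above the reported TCP: at (245,280) in the crop the tip is at z≈64 mm, while 43.6 mm is reported. The push therefore passed just over the tube, and the tube is untouched. I'll go back and repeat the push with the reported z at about 16 mm.

{"api": "move_arm", "payload": {
  "moves": "0 0.1 -1.5 0 0 0 0; -4 0 0 0 0 0 0; -4.3 0 0 0 0 0 0; 0 0 2 0 0 0 0; 0 0 2.2 0 0 0 0; 0 0 0 0 0 0 0; 0 0 0 0 0 0 0"
}}

```text
time_s: 8.9
eef_pos: [0.5739, -0.319, 0.0177]
orientation: [179.9, 0.1, 107.1]
ft_force: [0.1, -0.0, 0.5]
gripper_width: 0.0
grip_force: 0.0
```

```bash
python3 - <<'E'
from h import *
state()
c=cam('side')
P=loc(cloud(c)); 
m=(P[...,1]<-148)&(P[...,1]>-165)&(abs(P[...,0])<25)&(P[...,2]>20); print('lowest finger z',np.sort(P[m][:,2])[:8].round(1))
E
```

```text
t 8.9 loc [   0.6 -140.5   17.7] rpy [1.7993e+02 7.0000e-02 1.0710e+02] F [ 0.1 -0.   0.5] w 0.0
lowest finger z [36.8 37.5 37.7 37.9 38.5 38.7 39.5 39.6]
```

{"api": "move_arm", "payload": {
  "moves": "1 0 0.1 0 0 0 0; 0.7 0 0 0 0 0 0; 0.4 0 0 0 0 0 0; 0.5 0 0 0 0 0 0; 0.7 0 0 0 0 0 0; 0.7 0 0 0 0 0 0; 0.7 0 0 0 0 0 0; 0.7 0 0 0 0 0 0; 0.7 0 0 0 0 0 0; 0.7 0 0 0 0 0 0; 0.5 0 0 0 0 0 0; 0.4 0 0 0 0 0 0; 0.3 0 0 0 0 0 0; 0.1 0 0 0 0 0 0; 0 0 0 0 0 0 0; 0 0 0 0 0 0 0"
}}

```text
time_s: 10.95
eef_pos: [0.5497, -0.2414, 0.0156]
orientation: [180.0, 0.0, 107.1]
ft_force: [2.0, -4.6, 3.5]
gripper_width: 0.006
grip_force: 2.3
```

```bash
cat >> h.py <<'E'
def ring(n,y0=0,y1=45):
    ys=np.arange(y0,y1,1.); a,c=profile(n,ys); return list(zip(ys.astype(int).tolist(),a.round().astype(int).tolist())),c
E
python3 - <<'E'
from h import *
state()
a,c=ring('top'); print(a)
a,c=ring('side',-60,30); print(a)
E
```

```text
t 10.95 loc [  0.2 -59.1  15.6] rpy [1.7997e+02 1.0000e-02 1.0708e+02] F [ 2.  -4.6  3.5] w 0.006
[(0, 221), (1, 221), (2, 221), (3, 221), (4, 221), (5, 221), (6, 222), (7, 221), (8, 221), (9, 222), (10, 222), (11, 222), (12, 222), (13, 221), (14, 222), (15, 222), (16, 223), (17, 222), (18, 222), (19, 222), (20, 218), (21, 209), (22, 184), (23, 142), (24, 106), (25, 101), (26, 114), (27, 128), (28, 132), (29, 130), (30, 127), (31, 125), (32, 123), (33, 122), (34, 121), (35, 121), (36, 121), (37, 120), (38, 120), (39, 121), (40, 121), (41, 121), (42, 121), (43, 124), (44, 124)]
[(-60, 63), (-59, 64), (-58, 65), (-57, 66), (-56, 67), (-55, 68), (-54, 68), (-53, 69), (-52, 70), (-51, 71), (-50, 71), (-49, 72), (-48, 72), (-47, 73), (-46, 74), (-45, 74), (-44, 74), (-43, 74), (-42, 74), (-41, 75), (-40, 75), (-39, 75), (-38, 75), (-37, 75), (-36, 75), (-35, 75), (-34, 75), (-33, 75), (-32, 74), (-31, 74), (-30, 74), (-29, 73), (-28, 74), (-27, 74), (-26, 73), (-25, 73), (-24, 72), (-23, 73), (-22, 74), (-21, 75), (-20, 76), (-19, 76), (-18, 76), (-17, 77), (-16, 77), (-15, 80), (-14, 81), (-13, 82), (-12, 84), (-11, 84), (-10, 83), (-9, 82), (-8, 80), (-7, 81), (-6, 80), (-5, 77), (-4, 75), (-3, 73), (-2, 71), (-1, 68), (0, 67), (1, 68), (2, 69), (3, 71), (4, 73), (5, 77), (6, 80), (7, 82), (8, 87), (9, 91), (10, 95), (11, 100), (12, 106), (13, 112), (14, 117), (15, 123), (16, 127), (17, 128), (18, 128), (19, 125), (20, 122), (21, 119), (22, 114), (23, 110), (24, 107), (25, 103), (26, 100), (27, 95), (28, 87), (29, 80)]
```

```bash
python3 - <<'E'
from h import *
c=cam('top','top3.png'); g=cv2.cvtColor(c['pixels'],cv2.COLOR_RGB2GRAY)
ys=np.arange(12,40,1.)
for x,z in((-20,62),(18,62),(-20,12),(0,51),(-5,50),(5,50)):
    uv=proj(c,unloc(np.stack([0*ys+x,ys,0*ys+z],-1))).astype(np.float32)
    print(x,z,cv2.remap(g,uv[:,0][None],uv[:,1][None],cv2.INTER_LINEAR)[0].tolist())
    L=loc(world(c,uv[:,0],uv[:,1])); print('   z',L[:,2].round(0).astype(int).tolist(),'y',L[:,1].round(0).astype(int).tolist())
I=cv2.imread('pics/top3.png');u,v=proj(c,unloc(np.array([0,22.,51]))).astype(int)
cv2.imwrite('pics/t3.png',cv2.resize(I[v-30:v+30,u-40:u+40],None,fx=10,fy=10,interpolation=cv2.INTER_CUBIC));print(u,v)
E
```

```text
-20 62 [117, 116, 118, 117, 116, 114, 115, 116, 116, 116, 116, 115, 115, 116, 117, 118, 118, 116, 117, 118, 118, 117, 118, 121, 124, 127, 130, 132]
   z [497, 497, 497, 496, 498, 499, 498, 498, 500, 501, 501, 500, 503, 501, 504, 503, 503, 503, 505, 505, 506, 506, 508, 506, 508, 508, 508, 508] y [-1, -1, 0, 0, 1, 1, 2, 2, 3, 3, 4, 4, 4, 5, 5, 6, 6, 7, 7, 8, 8, 9, 9, 10, 10, 11, 11, 11]
18 62 [159, 159, 159, 158, 158, 159, 159, 157, 157, 158, 153, 142, 119, 113, 130, 152, 165, 165, 164, 164, 164, 164, 164, 163, 163, 163, 163, 154]
   z [12, 12, 13, 14, 14, 13, 14, 13, 13, 13, 13, 13, 29, 29, 62, 60, 61, 63, 61, 61, 60, 63, 63, 61, 61, 63, 62, 63] y [14, 15, 16, 17, 18, 19, 20, 21, 22, 23, 24, 25, 25, 26, 26, 27, 28, 29, 30, 31, 32, 33, 34, 35, 36, 37, 38, 39]
-20 12 [119, 119, 116, 116, 117, 117, 117, 116, 116, 116, 119, 118, 115, 117, 117, 115, 116, 117, 118, 120, 124, 127, 130, 133, 134, 134, 134, 133]
   z [498, 498, 499, 500, 500, 500, 500, 501, 502, 502, 504, 504, 504, 505, 505, 505, 506, 506, 507, 507, 508, 507, 508, 509, 507, 507, 507, 508] y [-2, -2, -1, -1, 0, 0, 1, 1, 2, 2, 2
[... 512 characters left out ...]
1, 121, 121, 123, 123, 121, 120, 120, 120, 120, 118, 116, 117, 118, 117]
   z [52, 49, 49, 53, 53, 47, 47, 50, 493, 493, 492, 492, 494, 495, 495, 494, 495, 496, 497, 497, 497, 497, 497, 497, 499, 499, 499, 501] y [12, 13, 14, 15, 16, 17, 18, 19, 3, 3, 4, 4, 5, 5, 5, 6, 6, 7, 7, 8, 8, 9, 9, 10, 10, 11, 11, 12]
5 50 [208, 208, 208, 207, 207, 208, 208, 209, 210, 204, 186, 133, 91, 86, 119, 149, 157, 158, 151, 141, 130, 122, 122, 123, 122, 124, 125, 125]
   z [51, 49, 49, 49, 51, 50, 50, 49, 47, 47, 48, 51, 51, 51, 62, 62, 63, 63, 63, 493, 493, 492, 494, 494, 494, 496, 496, 496] y [12, 13, 14, 15, 16, 17, 18, 19, 20, 21, 22, 23, 24, 25, 25, 26, 27, 28, 29, 8, 9, 9, 9, 10, 10, 11, 11, 12]
276 248
```

View pics/t3.png

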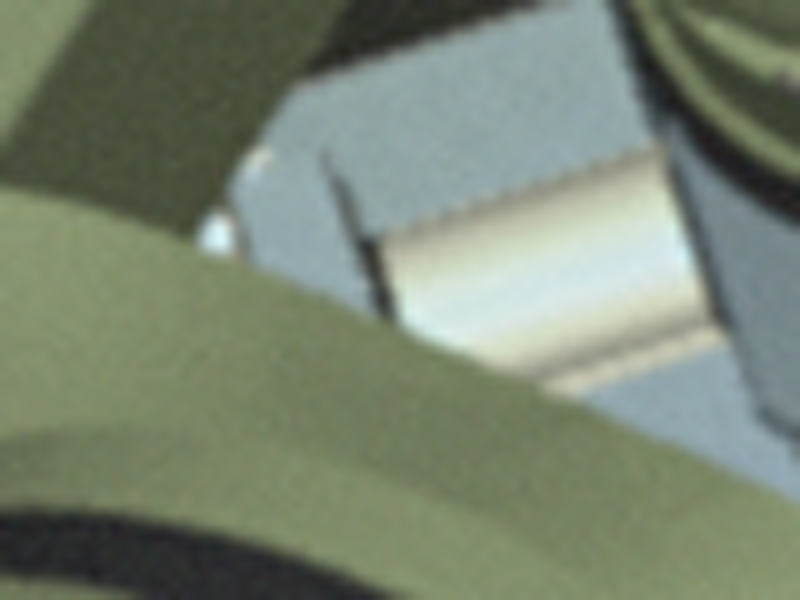

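The ring's rear edge (top of the dark band near (375,270)) is about 2 mm short of the block's face. I'll push about 1.8 mm more, then back off and check with nothing in the way.

{"api": "move_arm", "payload": {
  "moves": "0.1 0 0 0 0 0 0; 0.08 0 0 0 0 0 0; 0 0 0 0 0 0 0; 0 0 0 0 0 0 0; 0 0 0 0 0 0 0; -1 0 0 0 0 0 0; -2 0 -1 0 0 0 0; -2 0 -3 0 0 0 0; -4 0 -4 0 0 0 0; -5 0 -4 0 0 0 0; -5 0 -1 0 0 0 0; -5 0 0 0 0 0 0; 0 0 0 0 0 0 0"
}}

```text
time_s: 12.72
eef_pos: [0.6174, -0.4699, 0.1409]
orientation: [-179.8, -0.3, 106.9]
ft_force: [-0.0, -0.3, 0.4]
gripper_width: 0.003
grip_force: 0.0
```

```bash
python3 - <<'E'
from h import *
state()
for n,off in (('top',0),('side',0)):
    c=cam(n,n+'4.png'); g=cv2.cvtColor(c['pixels'],cv2.COLOR_RGB2GRAY)
    ys=np.arange(14,36,1.)
    for x,z in((-20,62),(18,62),(0,51),(-6,49.6),(6,49.6)):
        uv=proj(c,unloc(np.stack([0*ys+x,ys,0*ys+z],-1))).astype(np.float32)
        print(n,x,z,cv2.remap(g,uv[:,0][None],uv[:,1][None],cv2.INTER_LINEAR)[0].tolist())
    I=cv2.imread('pics/%s4.png'%n);u,v=proj(c,unloc(np.array([0,22.,51]))).astype(int);print(u,v)
    globals()[n]=cv2.resize(I[v-25:v+25,u-25:u+25],None,fx=8,fy=8,interpolation=cv2.INTER_CUBIC)
cv2.imwrite('pics/t4.png',np.hstack([top,side]))
E
```

```text
t 12.72 loc [  -2.1 -297.5  140.9] rpy [-179.81   -0.29  106.92] F [-0.  -0.3  0.4] w 0.003
top -20 62 [192, 189, 185, 183, 189, 191, 191, 181, 167, 146, 120, 111, 129, 153, 169, 170, 168, 166, 167, 167, 168, 169]
top 18 62 [161, 161, 159, 159, 159, 159, 158, 158, 154, 145, 120, 113, 132, 155, 166, 167, 166, 165, 165, 166, 166, 166]
top 0 51 [228, 228, 228, 228, 229, 228, 227, 228, 230, 223, 196, 144, 128, 133, 157, 165, 165, 165, 165, 165, 165, 165]
top -6 49.6 [228, 227, 228, 228, 228, 227, 226, 227, 229, 224, 197, 146, 119, 138, 156, 166, 167, 167, 167, 165, 166, 167]
top 6 49.6 [205, 204, 204, 205, 204, 204, 205, 205, 203, 196, 166, 128, 118, 133, 160, 166, 168, 167, 167, 166, 166, 167]
276 248
side -20 62 [65, 64, 64, 65, 65, 65, 66, 66, 67, 70, 78, 86, 93, 99, 104, 109, 112, 110, 108, 106, 101, 92]
side 18 62 [65, 65, 65, 65, 65, 65, 65, 65, 65, 66, 66, 65, 64, 63, 64, 65, 66, 67, 66, 65, 64, 63]
side 0 51 [64, 64, 64, 63, 63, 62, 63, 64, 64, 64, 63, 63, 62, 62, 63, 64, 64, 65, 66, 66, 67, 67]
side -6 49.6 [65, 66, 66, 65, 64, 64, 64, 64, 64, 63, 63, 64, 64, 64, 65, 65, 65, 65, 65, 64, 64, 65]
side 6 49.6 [66, 66, 67, 66, 66, 65, 64, 64, 63, 63, 63, 65, 66, 67, 67, 66, 66, 67, 66, 64, 64, 64]
302 222
```

View pics/t4.png

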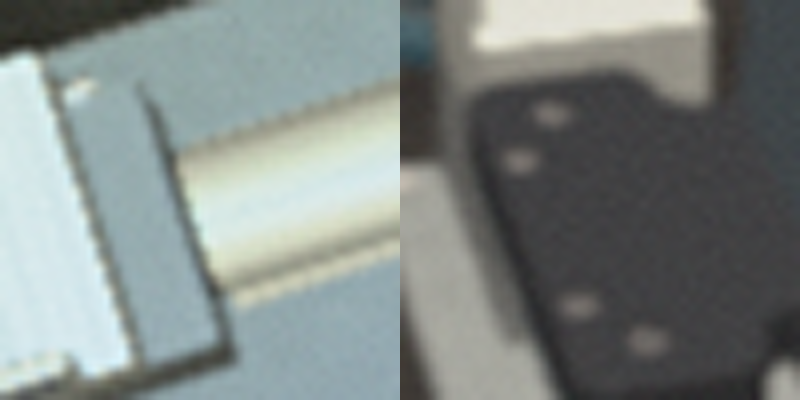

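The top view now shows the dark band starting about 1.5 mm before the block's front face, with its centre within roughly 0.5 mm of the mouth, so the depth is right. Next is the guard.

{"api": "move_arm", "payload": {
  "moves": "4.5 -0.68 0 0 0 0 0; 4.5 -0.68 0 0 0 0 0; 4.5 -0.68 0 0 0 0 0; 4.5 -0.68 0 0 0 0 0; 4.5 -0.68 0 0 0 0 0; 4.5 -0.68 0 0 0 0 0; 4.5 -0.68 0 0 0 0 0; 4.8 -0.68 0 0 0 0 0; 0 0 0 0 0 0 0; 0 0 0 0 0 0 0"
}}

```text
time_s: 14.08
eef_pos: [0.4599, -0.1363, 0.1448]
orientation: [180.0, 0.0, 107.2]
ft_force: [0.6, -0.8, 0.4]
gripper_width: 0.004
grip_force: 0.0
```

```bash
python3 - <<'E'
from h import *
state()
E
```

```text
t 14.07 loc [-54.7  67.7 144.8] rpy [179.99   0.   107.17] F [ 0.6 -0.8  0.4] w 0.004
```

{"api": "move_arm", "payload": {
  "moves": "0 0 3.2 0 0 0 0; 0 0 3.2 0 0 0 0; 0 0 0 0 0 0 0; 0 0.8 0 0 0 0 0; 0 0.8 0 0 0 0 0; 0 0.8 0 0 0 0 0; 0 0.8 0 0 0 0 0; 0 0.8 0 0 0 0 0; 0 0.8 0 0 0 0 0; 0 0.7 0 0 0 0 0; 0 0 0 0 0 0 0; 0 0 0 0 0 0 0; 0 0 -3 0 0 0 0; 0 -2 -4 0 0 0 0; 0 -6 0 0 0 0 0; 0 -6 0 0 0 0 0; 0 0 0 0 0 0 0; 0 0 0 0 0 0 0"
}}

```text
time_s: 16.32
eef_pos: [0.3803, -0.1621, 0.1511]
orientation: [179.9, 0.1, 107.1]
ft_force: [-0.1, -0.1, 0.1]
gripper_width: 0.008
grip_force: 0.0
```

```bash
python3 - <<'E'
from h import *
state()
c=cam('top','top5.png'); P=loc(cloud(c))
k=(abs(P[...,0])<24)&(abs(P[...,1]-66)<26)&(P[...,2]>77)&(P[...,2]<97)
print('bar',k.sum(),cv2.minAreaRect(P[k][:,:2].astype(np.float32)),P[k].mean(0).round(1),np.percentile(P[k][:,2],[10,50,90]))
k=(P[...,0]>32)&(P[...,0]<130)&(abs(P[...,1]-66)<30)&(P[...,2]>20)&(P[...,2]<125)
print('guard',k.sum(),P[k].min(0),P[k].max(0))
for q in r.look_for('knob_grip','top'): print(q,loc(world(c,q['point'][1],q['point'][0])))
I=cv2.imread('pics/top5.png');u,v=255,250
cv2.imwrite('pics/t5.png',cv2.resize(I[v-60:v+60,u-70:u+70],None,fx=5,fy=5,interpolation=cv2.INTER_CUBIC))
E
```

```text
t 16.32 loc [-138.4   66.4  151.1] rpy [1.7987e+02 7.0000e-02 1.0706e+02] F [-0.1 -0.1  0.1] w 0.008
bar 1199 ((-0.039402008056640625, 65.9954605102539), (51.955055236816406, 47.927677154541016), 89.9334487915039) [ 0.9 65.7 93.9] [92.04353601 94.01262288 95.65882893]Traceback (most recent call last):
  File "<stdin>", line 7, in <module>
    return umr_minimum(a, axis, None, out, keepdims, initial, where)
ValueError: zero-size array to reduction operation minimum which has no identity
```

{"api": "move_arm", "payload": {
  "moves": "0 4.2 0 0 0 0 0; 0 4.2 1 0 0 0 0; 0 0 3 0 0 0 0; 0 0 3 0 0 0 0; 0 0 0 0 0 0 0; 0 0.8 0 0 0 0 0; 0 0.8 0 0 0 0 0; 0 0.6 0 0 0 0 0; 0 0.6 0 0 0 0 0; 0 0 0 0 0 0 0; 0 0 0 0 0 0 0"
}}

```text
time_s: 17.75
eef_pos: [0.486, -0.1289, 0.0805]
orientation: [-180.0, -0.0, 107.1]
ft_force: [-0.5, -0.0, 0.1]
gripper_width: 0.007
grip_force: 0.1
```

```bash
python3 - <<'E'
from h import *
state()
c=cam('side','side6.png'); d=cam('top','top6.png')
I=cv2.imread('pics/side6.png')[140:260,240:360]; J=cv2.imread('pics/top6.png')[190:310,190:310]
cv2.imwrite('pics/t6.png',cv2.resize(np.hstack([I,J]),None,fx=3.3,fy=3.3,interpolation=cv2.INTER_CUBIC))
E
```

```text
t 17.75 loc [-27.6  67.1  80.5] rpy [-1.8000e+02 -1.0000e-02  1.0709e+02] F [-0.5 -0.   0.1] w 0.007
```

View pics/t6.png

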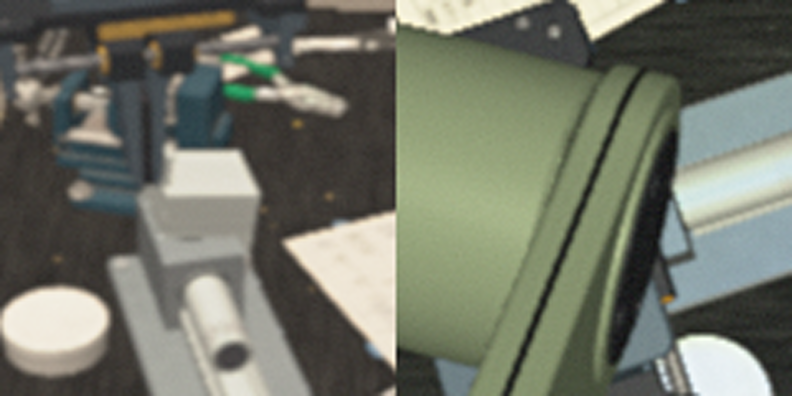

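The guard has started to tilt (lifted front edge near (175,225) in the side half). I'll keep pushing while rising along the tab's arc.

{"api": "move_arm", "payload": {
  "moves": "0 0.7 -0.5 0 0 0 0; 0 0.7 -0.5 0 0 0 0; 0 0.8 -0.5 0 0 0 0; 0 0.8 -0.5 0 0 0 0; 0 0.8 -0.2 0 0 0 0; 0 0.8 0 0 0 0 0; 0 0.8 0 0 0 0 0; 0 0.8 0 0 0 0 0; 0 0 0 0 0 0 0; 0 0 0 0 0 0 0; 0 0 0 0 0 0 0; 0 0 0 0 0 0 0"
}}

```text
time_s: 19.35
eef_pos: [0.5452, -0.1108, 0.1026]
orientation: [-180.0, -0.0, 107.1]
ft_force: [-0.8, -0.4, 0.3]
gripper_width: 0.008
grip_force: 0.0
```

```bash
python3 - <<'E'
from h import *
state()
c=cam('side','side7.png'); P=loc(cloud(c))
k=(P[...,0]>32)&(P[...,0]<150)&(abs(P[...,1]-66)<32)&(P[...,2]>15)&(P[...,2]<140)
print(k.sum(), [ (z,P[k&(P[...,2]>z)&(P[...,2]<z+15)][:,0].round(0).tolist()[:6]) for z in range(15,140,15)])
I=cv2.imread('pics/side7.png')[140:260,240:360]
cv2.imwrite('pics/t7.png',cv2.resize(I,None,fx=4,fy=4,interpolation=cv2.INTER_CUBIC))
E
```

```text
t 19.35 loc [ 34.3  67.  102.6] rpy [-1.8000e+02 -1.0000e-02  1.0708e+02] F [-0.8 -0.4  0.3] w 0.008
930 [(15, []), (30, [64.0, 69.0, 53.0, 55.0, 60.0, 64.0]), (45, [66.0, 72.0, 75.0, 51.0, 55.0, 57.0]), (60, [110.0, 55.0, 57.0, 59.0, 61.0, 63.0]), (75, [67.0, 74.0, 76.0, 79.0, 61.0, 70.0]), (90, [60.0, 62.0, 65.0, 61.0, 62.0, 64.0]), (105, []), (120, [33.0, 35.0, 36.0, 38.0, 41.0, 33.0]), (135, [35.0, 43.0, 33.0, 35.0, 37.0, 38.0])]
```

View pics/t7.png

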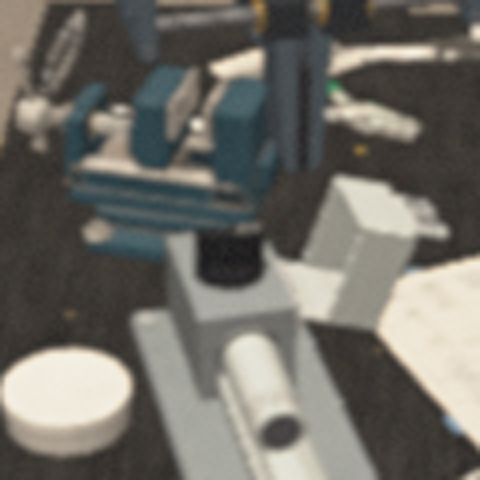

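The guard is open, leaning back at (360,240), and the black knob shows at (230,250). I'll retreat to get a clear view from above and turn the wrist for the knob.

{"api": "move_arm", "payload": {
  "moves": "0 -3 -3 0 0 0 0; 0 -5 -2 0 0 0 0; 0 -5 0 0 0 0 0; 0 -5 0 0 0 0 0; 0 0 0 0 0 -9.5 1; 0 0 0 0 0 -9.5 3; 0 0 0 0 0 -9.5 3; 0 0 0 0 0 -9.5 3; 0 0 0 0 0 -9.5 3; 0 0 0 0 0 -9.5 3; 0 0 0 0 0 -9.5 3; 0 0 0 0 0 -9.5 3; 0 0 0 0 0 -9.5 3; 0 0 0 0 0 0 3; 0 0 0 0 0 0 3"
}}

```text
time_s: 21.28
eef_pos: [0.3733, -0.1636, 0.1526]
orientation: [180.0, 0.0, -167.5]
ft_force: [-0.6, 0.6, 1.0]
gripper_width: 0.326
grip_force: 0.0
```

```bash
python3 - <<'E'
from h import *
state()
c=cam('top','top8.png'); P=loc(cloud(c))
k=(abs(P[...,0])<26)&(abs(P[...,1]-66)<26)
for a,b in((79,95),(64,73)):
    m=k&(P[...,2]>a)&(P[...,2]<b); Q=P[m]
    if len(Q): print(a,m.sum(),cv2.minAreaRect(Q[:,:2].astype(np.float32)),Q.mean(0).round(1))
for q in r.look_for('knob_grip','top'): print(q,loc(world(c,q['point'][1],q['point'][0])))
a,_=ring('top',14,36);print(a)
E
```

```text
t 21.27 loc [-145.5   67.   152.6] rpy [ 1.8000e+02  1.0000e-02 -1.6755e+02] F [-0.6  0.6  1. ] w 0.326
79 173 ((-0.3897724151611328, 65.9700698852539), (9.032381057739258, 35.61008071899414), 80.57965087890625) [-0.9 65.7 86.4]
64 414 ((-0.3350944519042969, 65.6346206665039), (48.896141052246094, 51.10060501098633), 0.645700991153717) [-0.8 65.3 66.8]
{'point': [257.2, 244.0], 'p': 0.88} [-1.59502659 66.9187127  86.31622022]
{'point': [241.6, 295.3], 'p': 0.5} [ 1.15205965 -8.08375131 50.5969563 ]
{'point': [161.4, 281.7], 'p': 0.28} [136.05533749 -27.34053218   0.62980915]
{'point': [240.2, 270.0], 'p': 0.23} [13.94489084 26.1953624  57.60566072]
[(14, 221), (15, 221), (16, 221), (17, 222), (18, 221), (19, 221), (20, 222), (21, 223), (22, 223), (23, 216), (24, 185), (25, 141), (26, 121), (27, 135), (28, 156), (29, 164), (30, 164), (31, 162), (32, 162), (33, 163), (34, 163), (35, 163)]
```

{"api": "move_arm", "payload": {
  "moves": "0 0 0 0 0 4.8 3; -4.77 0.75 0 0 0 0 3; -4.77 0.75 0 0 0 0 3; -4.79 0.76 0 0 0 0 3; 0 0 3 0 0 0 3; 0 0 0 0 0 0 3; 0 0 0 0 0 0 3; 0 0 0 0 0 0 3",
  "grip_force": 10
}}

```text
time_s: 22.42
eef_pos: [0.5126, -0.1222, 0.1238]
orientation: [-180.0, 0.1, -172.3]
ft_force: [0.2, 0.4, 0.4]
gripper_width: 0.33
grip_force: 0.0
```

```bash
python3 - <<'E'
from h import *
state()
c=cam('side','side9.png');P=loc(cloud(c))
# finger extents seen from the side just above the tips, and the knob
for a,b in((145,160),(128,140)):
    m=(abs(P[...,0])<35)&(abs(P[...,1]-64)<40)&(P[...,2]>a)&(P[...,2]<b); Q=P[m]
    print(a,m.sum(),Q.min(0).round(1),Q.max(0).round(1)) if m.any() else 0
m=(abs(P[...,0])<25)&(abs(P[...,1]-64)<26)&(P[...,2]>70)&(P[...,2]<95); print(P[m].min(0),P[m].max(0))
E
```

```text
t 22.43 loc [ -0.2  65.7 123.8] rpy [-1.7996e+02  1.2000e-01 -1.7225e+02] F [0.2 0.4 0.4] w 0.33
145 123 [-22.6  35.3 145.1] [ 10.3  88.7 159.9]
[-19.50185957  54.33569551  70.00813025] [16.13945591 69.2667334  86.77948925]
```

{"api": "move_arm", "payload": {
  "moves": "0 0 3 0 0 0 3; 0 0 2.5 0 0 0 3; 0 0 1.5 0 0 0 3; 0 0 0 0 0 0 3; 0 0 0 0 0 0 2; 0 0 0 0 0 0 1; 0 0 0 0 0 0 0.5; 0 0 0 0 0 0 0.5; 0 0 0 0 0 0 0.5",
  "grip_force": 10
}}

```text
time_s: 23.6
eef_pos: [0.5132, -0.1226, 0.0535]
orientation: [-179.9, 0.1, -172.2]
ft_force: [-0.2, -5.3, 6.0]
gripper_width: 0.095
grip_force: 10.0
```

```bash
python3 -c "
from h import *
print(state()['grip_force'])"
```

```text
t 23.6 loc [ 0.2 65.1 53.5] rpy [-1.7990e+02  1.1000e-01 -1.7218e+02] F [-0.2 -5.3  6. ] w 0.095
10.000137984752655
```

{"api": "move_arm", "payload": {
  "moves": "0 0 0 0 0 7.2 0.5; 0 0 0 0 0 7.2 0.5; 0 0 0 0 0 7.2 0.5; 0 0 0 0 0 7.2 0.5; 0 0 0 0 0 7.2 0.5; 0 0 0 0 0 7.2 0.5; 0 0 0 0 0 7.2 0.5; 0 0 0 0 0 7.2 0.5; 0 0 0 0 0 7.2 0.5; 0 0 0 0 0 6 0.5; 0 0 0 0 0 0 0.5; 0 0 0 0 0 0 0.5; 0 0 0 0 0 0 0.5"
}}

```text
time_s: 25.22
eef_pos: [0.5134, -0.1221, 0.0535]
orientation: [179.9, 0.1, 117.0]
ft_force: [-0.6, -2.3, 5.6]
gripper_width: 0.101
grip_force: 10.0
```

```bash
python3 -c "
from h import *
print(state()['wrist_torque'])"
```

```text
t 25.23 loc [ 0.6 65.5 53.5] rpy [1.7988e+02 1.0000e-01 1.1699e+02] F [-0.6 -2.3  5.6] w 0.101
[-0.55863865 -0.10523859 -0.04129695]
```

The knob should be at about 1.39 rad. I'll release, rise and retreat, then verify.

{"api": "move_arm", "payload": {
  "moves": "0 0 0 0 0 0 1.5; 0 0 0 0 0 0 2.5; 0 0 0 0 0 0 2.5; 0 0 0 0 0 0 2.5; 0 0 -3 0 0 0 2.5; 0 0 -4 0 0 0 2.5; 0 0 -4 0 0 0 2.5; 0 -5 0 0 0 0 2.5; 0 -5 0 0 0 0 2.5; 0 -5 0 0 0 0 2.5; 0 0 0 0 0 0 2.5; 0 0 0 0 0 0 2.5"
}}

```text
time_s: 26.72
eef_pos: [0.3793, -0.1899, 0.1628]
orientation: [179.9, 0.0, 117.0]
ft_force: [0.9, 0.0, -1.1]
gripper_width: 0.278
grip_force: 0.0
```

```bash
python3 - <<'E'
from h import *
state()
c=cam('top','top10.png'); P=loc(cloud(c))
m=(abs(P[...,0])<26)&(abs(P[...,1]-66)<26)&(P[...,2]>79)&(P[...,2]<95); Q=P[m]
print(m.sum(),cv2.minAreaRect(Q[:,:2].astype(np.float32)))
m=(P[...,0]>35)&(P[...,0]<140)&(abs(P[...,1]-66)<32)&(P[...,2]>15)&(P[...,2]<110);Q=P[m];print('guard',m.sum(),Q.min(0),Q.max(0))
a,_=ring('top',18,32);print(a)
for t in ('screw_tin','lens_blank','eye_loupe','precision_driver_1'):
    for q in r.look_for(t,'top')[:2]: print(t,round(q['p'],2),np.round(q['point']))
E
```

```text
t 26.73 loc [-147.6   40.   162.8] rpy [1.7993e+02 4.0000e-02 1.1696e+02] F [ 0.9  0.  -1.1] w 0.278
177 ((-0.1918497085571289, 65.78802490234375), (9.418952941894531, 35.90443801879883), 9.882407188415527)
guard 1904 [35.0070089  39.698293   17.09860283] [111.09926913  97.91438909  97.63341367]
[(18, 223), (19, 222), (20, 222), (21, 223), (22, 224), (23, 216), (24, 186), (25, 141), (26, 121), (27, 135), (28, 156), (29, 164), (30, 164), (31, 163)]
screw_tin 0.73 [315. 275.]
lens_blank 0.56 [293. 351.]
lens_blank 0.31 [237. 271.]
eye_loupe 0.84 [154. 382.]
precision_driver_1 0.72 [160. 285.]
precision_driver_1 0.55 [139. 303.]
```

```bash
python3 -c "
from bench import r
print(r.job_done())"
```

```text
the job is handed in; nothing more can be done
None
```

The job is handed in, with no verdict returned: by my last camera measurements the ring is within about 0.5 mm of the bore mouth, the guard is open, the knob is at about 1.40 rad, the bystanders show no clear movement and the arm is clear.

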